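# Snap the missing caps onto the spice jars

## Task

Four spice jars stand in the wooden rack and two of them have lost their snap caps, which stand on the worktop. Press one cap onto each bare neck until it clicks and sits fully home, and leave the mug, the bean tin and the glass spice jar where they stand. Keep pressing after the click: the program finishes while the gripper is still holding one of these caps firmly pressed down (about 10 N), without letting go.

Things in the scene. Friction and masses are not known exactly. Their poses are not given: they have to be found in the camera images.
- rack: fixed wooden rack on the worktop, 56 x 262 x 30 mm high, four cells in a row along its own y axis, 63 mm apart; origin at the centre of its underside. In each cell stands one fixed steel jar, 36 mm in diameter, shoulder 60 mm above the worktop; which two jars are bare varies
- cap1: one snap cap, origin at the centre of its open rim, z up. Set on a neck it first stops on the lugs, centre about 8 mm above the neck's top; about 8 N (up to 12 N) pushes it on, the force drops as it clicks over, and 3 mm further it is home: centre 1 mm below the neck's top, upper face 89 mm above the worktop. Either cap fits either neck, at any angle
- cap2: the second cap, identical to the first; origin at the centre of its open rim, z up
- neck1: the bare grey neck of one jar (fixed), an upright stud 24 mm in diameter and 16 mm high with a chamfered flat top; four small sprung lugs stand out 3.3 mm round it, centred 6.5 mm below its top; origin at its foot, 60 mm above the worktop
- neck2: the bare neck of the other jar, the same as neck1
- neck1_top (a point): centre of the flat top of the first bare neck, 76 mm above the worktop, axes those of the rack
- neck2_top (a point): centre of the flat top of the second bare neck, 76 mm above the worktop, axes those of the rack
- cap1_centre (a point): loose grey fluted round snap cap, 40 mm in diameter and 28 mm high, 25 g, standing on its open rim on the worktop; the point is its centre, half-way up (14 mm above the rim). Inside: a bore 15 mm deep with a snap bead (26.6 mm bore, 2.5 to 5.5 mm above the rim).
- cap2_centre (a point): the second loose snap cap, identical to the first
- full1_top (a point): centre of the upper face of the cap on a jar that already has its cap, 89 mm above the worktop (fixed)
- full2_top (a point): the same on the other jar that already has its cap
- mug: blue and yellow mug, 90 mm in diameter and 97 mm high, bystander; origin at the centre of its underside
- bean_tin: low food tin, 75 mm in diameter and 58 mm high, bystander; origin at the centre of its underside
- spice_jar: glass spice jar with a dark lid, 41 mm in diameter and 105 mm high, bystander standing on the worktop behind the rack; origin at the centre of its underside
Mind the look-alikes: they are no part of the job. Leave any red look-alike of the part that bears neck2 alone.

How it is judged:
On the way, in this order (a step that is already met when the one before it is completed fails the run):
1. one cap has clicked home on a bare neck (((z of cap1_centre in the frame of neck1_top between -0.004 and 0.001 m and horizontal distance between cap1_centre and neck1_top below 0.003 m and angle between cap1_centre's own z axis and vertical below 0.1 rad) or (z of cap1_centre in the frame of neck2_top between -0.004 and 0.001 m and horizontal distance between cap1_centre and neck2_top below 0.003 m and angle between cap1_centre's own z axis and vertical below 0.1 rad) or (z of cap2_centre in the frame of neck1_top between -0.004 and 0.001 m and horizontal distance between cap2_centre and neck1_top below 0.003 m and angle between cap2_centre's own z axis and vertical below 0.1 rad) or (z of cap2_centre in the frame of neck2_top between -0.004 and 0.001 m and horizontal distance between cap2_centre and neck2_top below 0.003 m and angle between cap2_centre's own z axis and vertical below 0.1 rad))), for 0.2 s.
2. both caps have clicked home, one on each bare neck ((((z of cap1_centre in the frame of neck1_top between -0.004 and 0.001 m and horizontal distance between cap1_centre and neck1_top below 0.003 m and angle between cap1_centre's own z axis and vertical below 0.1 rad) and (z of cap2_centre in the frame of neck2_top between -0.004 and 0.001 m and horizontal distance between cap2_centre and neck2_top below 0.003 m and angle between cap2_centre's own z axis and vertical below 0.1 rad)) or ((z of cap1_centre in the frame of neck2_top between -0.004 and 0.001 m and horizontal distance between cap1_centre and neck2_top below 0.003 m and angle between cap1_centre's own z axis and vertical below 0.1 rad) and (z of cap2_centre in the frame of neck1_top between -0.004 and 0.001 m and horizontal distance between cap2_centre and neck1_top below 0.003 m and angle between cap2_centre's own z axis and vertical below 0.1 rad)))), for 0.2 s.
At the end, for the whole second after the job is handed in: Both caps sit home, one on each bare neck: centred within 3 mm, upright within 0.1 rad, centre no more than 1 mm above the neck's top (home is 1 mm below it), and the gripper still holds one of them down so that it bears on its neck with more than 5 N ((((z of cap1_centre in the frame of neck1_top between -0.004 and 0.001 m and horizontal distance between cap1_centre and neck1_top below 0.003 m and angle between cap1_centre's own z axis and vertical below 0.1 rad) and (z of cap2_centre in the frame of neck2_top between -0.004 and 0.001 m and horizontal distance between cap2_centre and neck2_top below 0.003 m and angle between cap2_centre's own z axis and vertical below 0.1 rad)) or ((z of cap1_centre in the frame of neck2_top between -0.004 and 0.001 m and horizontal distance between cap1_centre and neck2_top below 0.003 m and angle between cap1_centre's own z axis and vertical below 0.1 rad) and (z of cap2_centre in the frame of neck1_top between -0.004 and 0.001 m and horizontal distance between cap2_centre and neck1_top below 0.003 m and angle between cap2_centre's own z axis and vertical below 0.1 rad))) and ((contact force between cap1 and neck1 above 5 N and contact force between the fingers and cap1 above 3 N) or (contact force between cap1 and neck2 above 5 N and contact force between the fingers and cap1 above 3 N) or (contact force between cap2 and neck1 above 5 N and contact force between the fingers and cap2 above 3 N) or (contact force between cap2 and neck2 above 5 N and contact force between the fingers and cap2 above 3 N))); the arm keeps its last pose, push and grip.
It fails at once if the mug is shifted by more than 30 mm (distance of mug from where it was at the start of the episode above 0.03 m).
It fails at once if the bean tin is shifted by more than 30 mm (distance of bean_tin from where it was at the start of the episode above 0.03 m).
It fails at once if the spice jar is shifted by more than 30 mm (distance of spice_jar from where it was at the start of the episode above 0.03 m).
It also fails if it takes over 70 s, if anything falls off the work surface, if the arm or the gripper's body presses on something with over 40 N, if the wrist force passes 120 N, or if a joint passes its speed limit or range.

## Robot

A 6-joint arm with a two-finger parallel gripper is mounted at the origin on a cart in front of the work surface, level with it; the furniture and walls round the work are solid. World frame = base frame: x ahead of the robot, y to its left, z up, the work surface at z = 0. Lengths are in m, angles in rad, forces in N, time in s.
With the tool pointing down it reaches from about 0.275 to 0.825 m from the base axis. Payload 4.9 kg.
Tool frame: the origin (TCP) lies midway between the tips of the shut fingers; the grasp point (between the pads) lies 19 mm behind it (bot.grip_depth is the distance from the TCP to the grasp point, in m); y points along the fingers, x is the direction in which the jaws open and shut, and the axes are right-handed (so a half turn about y gives the same grasp; the last joint's range is limited). The gripper opens to 85 mm and grips with 20 to 120 N. Pads are 22 mm wide; open, the fingers measure 114 mm over their backs; the gripper's body (76 mm by 85 mm) begins 54 mm behind the grasp point. The pads swing forward as they close: fully open they stand 13 mm farther back than shut.
Start: joints at [-1.262, 0.326, -0.193, 1.052, 0, 1.437], TCP at [0.236, -0.497, 0.231] pointing down, gripper open.
Joint ranges: [-2.65, 2.65], [-0.97, 1.79], [-1.3, 1.35], [-1.93, 2.1], [-1.47, 1.37], [-3.14, 3.14]. Speed limits (rad/s): [2.57, 2.57, 3.14, 3.14, 3.14, 3.14].

## Interface

Orientations are given as a unit quaternion [w, x, y, z].
In Python, from cell import bot gives the robot as it stands. Calls block until the motion is done:
- bot.move_pose(position, orientation): joint-space move of the TCP to a pose.
- bot.move_linear(position, speed=0.15, rotation=None, until_force=None): straight line of the TCP; rotation=None keeps the orientation; speed is the mean speed in m/s. With until_force (N) it stops when the force on the tool has changed by that much, and returns True; else False.
- bot.goto_joints(angles): joint-space move.
- bot.set_gripper(opening, grasp_force=None): opening from 0.0 (shut) to 1.0 (fully open); grasp_force is the grip in N (None keeps the last); returns when the fingers have stopped.
- bot.wait(seconds).
- bot.solve_ik(position, orientation): joint angles nearest the present ones, or None.
- bot.camera(name): name is "scene" or "top" or "wrist"; returns the picture (400x640x3 uint8, red, green, blue); there is no depth.
- bot.calibration(name): a dict with "mtx" (3x3 intrinsics, pixels), "k1" (the pictures are not rectified: a ray, as slopes to the right and down, at radius r is drawn at 1 + k1 r^2 times it, then the intrinsics apply), "extrinsics" (4x4, takes a point from world to camera coordinates); the wrist camera has in their place "hand_eye" (4x4, takes a point from camera to tool coordinates, whose origin is the TCP and whose axes are the tool frame's). Camera axes: x right, y down, z forward; pixel columns grow to the right and rows downward; lengths in m; the calibration is good to about 2 mm. A picture is of the moment at which its call begins: read the wrist's pose just before it. calibration takes no time and is no camera call.
A pose or a line that the arm cannot do raises bot.PlanningError and nothing moves.
- bot.close_job(): hands the job in, once; it reports no verdict.
Trained networks look in the newest picture that a camera, given by its name, has taken for a name from the list of things; names that differ only in an ending like _2 or _b are one class to them, and where a whole thing is asked for, a point or a joint stands for the part that bears it (a point fixed in the world has none). Each returns a list of dicts, best first, with "confidence" (0 to 1); they miss things now and then, are a little off and sometimes report something else, mostly with a low value. They report only what shows in the picture. A call takes as long as a camera call. They do not tell look-alikes from the thing itself.
- bot.search_frame(camera, thing): "bbox" ([left, top, width, height] in pixels, round what is visible of it).
Readings, each from a call of its own:
- bot.read_clock(): time.
- bot.read_joint_positions(): joint angles.
- bot.read_joint_vel(): joint speeds.
- bot.read_joint_efforts(): joint torques, N m.
- bot.read_position(): TCP position.
- bot.read_tool_rot(): TCP orientation.
- bot.read_ft_force(): force on the tool from outside, world axes, zero at the start.
- bot.read_moment(): the same for the moment, N m.
- bot.read_gripper_width(): opening from 0.0 (shut) to 1.0 (fully open).
Only numpy, scipy, OpenCV 4.12 (cv2) and the standard library are available. Lean on these libraries where they do the work, as an engineer would, in place of code of your own. Each camera call takes 0.05 s, during which the arm holds its last target.

## Working session

There is one attempt and no reset: what is moved stays moved. The work goes in short steps, each a Python script; the robot and the scene stay as the last script left them, time stands still between calls to the robot, and variables do not carry over. Pictures are saved under pics/ and viewed, and the job is handed in when it is done.

```bash
ls; mkdir -p pics; python3 - <<'E'
from cell import bot
import cv2
for n in ["scene","top"]:
    im=bot.camera(n); cv2.imwrite(f"pics/{n}0.png",im[:,:,::-1])
    for t in ["cap1","neck1","rack","full1_top","mug","bean_tin","spice_jar"]:
        print(n,t,[(d["bbox"],round(d["confidence"],2)) for d in bot.search_frame(n,t)])
    print(bot.calibration(n))
print(bot.calibration("wrist"),bot.read_clock(),bot.grip_depth)
E
```

```text
pics
scene cap1 [([339.8, 244.2, 19.6, 23.7], 0.82), ([394.2, 161.8, 22.7, 21.2], 0.82), ([288.4, 179.8, 19.5, 43.6], 0.17)]
scene neck1 [([367.0, 275.2, 12.1, 10.0], 0.62), ([329.1, 159.2, 7.3, 11.3], 0.48)]
scene rack [([260.3, 172.0, 90.4, 82.5], 0.74)]
scene full1_top [([307.7, 165.6, 18.6, 40.3], 0.9)]
scene mug [([157.5, 212.1, 69.1, 63.7], 0.89)]
scene bean_tin [([263.0, 264.9, 42.2, 61.7], 0.72)]
scene spice_jar [([241.5, 138.8, 25.4, 48.3], 0.96), ([273.3, 208.1, 13.0, 12.6], 0.2)]
{'mtx': array([[484.37515813,   0.        , 316.9169042 ],
       [  0.        , 484.37515813, 196.15093511],
       [  0.        ,   0.        ,   1.        ]]), 'k1': 0.01556704705811081, 'extrinsics': array([[-0.87939931, -0.47606633,  0.00420829,  0.56595687],
       [-0.31445306,  0.57418181, -0.75593288,  0.09602046],
       [ 0.35745787, -0.66609016, -0.6546356 ,  0.9589455 ],
       [ 0.        ,  0.        ,  0.        ,  1.        ]])}
top cap1 [([287.1, 224.5, 12.4, 15.1], 0.58), ([396.0, 221.7, 13.9, 16.0], 0.45)]
top neck1 [([259.7, 250.9, 4.5, 10.6], 0.54), ([282.9, 170.5, 8.3, 6.7],
[... 592 characters left out ...]
8916,  0.53479493],
       [ 0.15974734,  0.01293626, -0.98707317,  1.30333201],
       [ 0.        ,  0.        ,  0.        ,  1.        ]])}
{'mtx': array([[334.38926075,   0.        , 318.76497902],
       [  0.        , 334.38926075, 203.06153922],
       [  0.        ,   0.        ,   1.        ]]), 'k1': -0.022327314461952703, 'hand_eye': array([[ 9.99999921e-01,  1.97894402e-04, -3.45775597e-04,
        -8.24633210e-04],
       [ 3.89172956e-04, -2.99504047e-01,  9.54094950e-01,
        -1.42730443e-01],
       [ 8.52488588e-05, -9.54095009e-01, -2.99504100e-01,
         7.56505646e-02],
       [ 0.00000000e+00,  0.00000000e+00,  0.00000000e+00,
         1.00000000e+00]])} 0.8 0.0187
```

View pics/scene0.png

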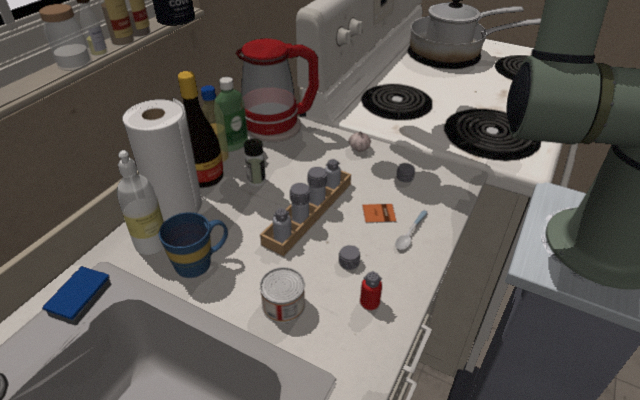

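View pics/top0.png

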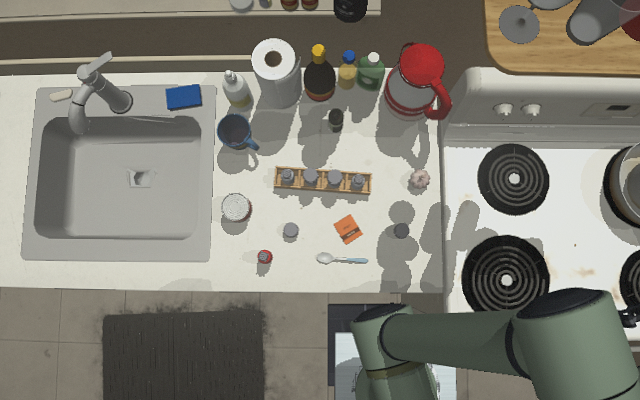

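```bash
python3 - <<'E'
import cv2
a=cv2.imread("pics/top0.png")[100:275,205:425]; cv2.imwrite("pics/top0c.png",cv2.resize(a,None,fx=3.4,fy=3.4,interpolation=cv2.INTER_CUBIC))
a=cv2.imread("pics/scene0.png")[120:335,230:440]; cv2.imwrite("pics/scene0c.png",cv2.resize(a,None,fx=2.7,fy=2.7,interpolation=cv2.INTER_CUBIC))
E
```

```text
(no output)
```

View pics/top0c.png

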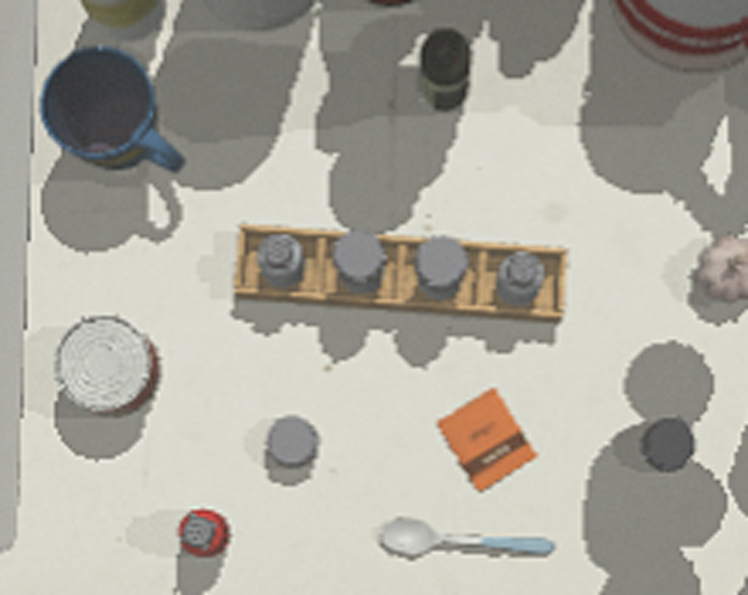

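View pics/scene0c.png

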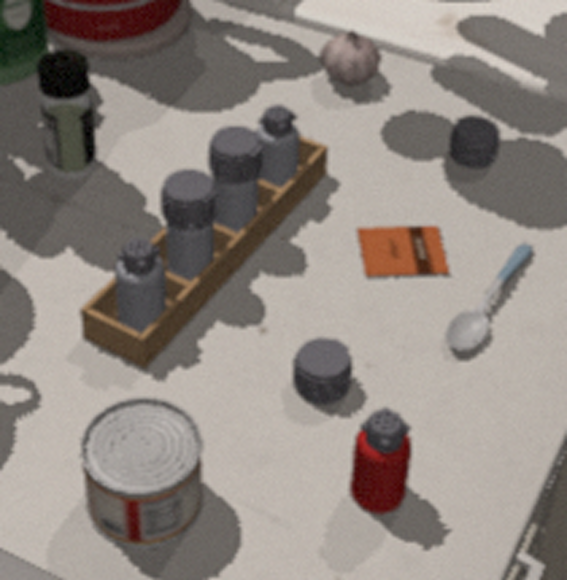

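Top view: the bare necks are the rack's end jars at about (288,173) and (358,178). The middle two jars, at (311,176) and (335,177), already have caps. The loose caps are at (291,230) and (401,230). The red jar with a neck at (264,256) is the look-alike, so I'll leave it. Next I'll localise these points.

```bash
cat > h.py <<'E'
from cell import bot
import numpy as np, cv2
from scipy.spatial.transform import Rotation as R
def q2R(q): return R.from_quat([q[1],q[2],q[3],q[0]]).as_matrix()
def R2q(M): q=R.from_matrix(M).as_quat(); return np.array([q[3],q[0],q[1],q[2]])
def camT(name,pose=None):
    """camera->world"""
    c=bot.calibration(name)
    if name!="wrist": return np.linalg.inv(c["extrinsics"])
    T=np.eye(4); p,q=pose; T[:3,:3]=q2R(q); T[:3,3]=p
    return T@c["hand_eye"]
def ray(name,uv,pose=None):
    c=bot.calibration(name); K=c["mtx"]
    n=cv2.undistortPoints(np.array([[uv]],float),K,np.array([c["k1"],0,0,0.]))[0,0]
    T=camT(name,pose); return T[:3,3],T[:3,:3]@np.array([n[0],n[1],1])
def onz(name,uv,z,pose=None):
    o,d=ray(name,uv,pose); return o+d*(z-o[2])/d[2]
def proj(name,P,pose=None):
    c=bot.calibration(name); T=np.linalg.inv(camT(name,pose))
    rv=cv2.Rodrigues(T[:3,:3])[0]
    return cv2.projectPoints(np.atleast_2d(np.array(P,float)),rv,T[:3,3],c["mtx"],np.array([c["k1"],0,0,0.]))[0][:,0]
E
python3 - <<'E'
from h import *
np.set_printoptions(precision=4,suppress=True)
for n,uv,z in [("capA",(291.2,229.7),.028),("capB",(401.5,230.3),.028),("neckL",(287.6,173.5),.076),("neckR",(358.5,178.5),.076),("f1",(310.9,175.6),.089),("f2",(335,176.8),.089),("tin",(235.5,207),.058),("mug",(234,130),.097),("jar",(336,115),.105),("red",(264,256),.06)]:
    print(n,onz("top",uv,z))
def c(x,y): return (230+x/2.7,120+y/2.7)
for n,uv,z in [("capA",c(323,360),.028),("capB",c(475,132),.028),("neckL",c(140,250),.076),("neckR",c(279,115),.076),("f1",c(190,190),.089),("f2",c(238,143),.089)]:
    print("s",n,onz("scene",uv,z))
print(q2R(bot.read_tool_rot()),bot.read_ft_force())
E
```

```text
capA [0.4207 0.2761 0.028 ]
capB [ 0.4199 -0.0169  0.028 ]
neckL [0.5636 0.2841 0.076 ]
neckR [0.5507 0.0994 0.076 ]
f1 [0.5557 0.2228 0.089 ]
f2 [0.5527 0.1607 0.089 ]
tin [0.4773 0.4213 0.058 ]
mug [0.6751 0.4246 0.097 ]
jar [0.7131 0.1582 0.105 ]
red [0.3501 0.3433 0.06  ]
s capA [0.4203 0.285  0.028 ]
s capB [ 0.4192 -0.0081  0.028 ]
s neckL [0.5602 0.2936 0.076 ]
s neckR [0.5461 0.1073 0.076 ]
s f1 [0.5541 0.2338 0.089 ]
s f2 [0.5497 0.1689 0.089 ]
[[ 0.4285 -0.      0.9035]
 [-0.9035  0.      0.4285]
 [-0.     -1.     -0.    ]] [ 0.7562 -0.8856  0.7266]
```

```bash
cat >> h.py <<'E'
YAW=-0.07
def ori(yaw=YAW,s=1):
    x=s*np.array([np.cos(yaw),np.sin(yaw),0]); y=np.array([0,0,-1.]); z=np.cross(x,y)
    return R2q(np.stack([x,y,z],1))
def snap(tag,crop=None,f=1):
    pose=(bot.read_position(),bot.read_tool_rot()); im=bot.camera("wrist")
    cv2.imwrite(f"pics/{tag}.png",im[:,:,::-1]); np.savez(f"pics/{tag}.npz",p=pose[0],q=pose[1]); return im,pose
E
python3 - <<'E'
from h import *
np.set_printoptions(precision=4,suppress=True)
for s in (1,-1):
    for p in [(.4195,-.012,.128),(.4195,-.012,.0),(.4205,.28,0),(.562,.289,.176),(.562,.289,.05),(.548,.103,.05)]:
        print(s,p,bot.solve_ik(p,ori(s=s)))
E
```

```text
1 (0.4195, -0.012, 0.128) [-0.2049  0.1984 -0.6646  0.7078  0.      1.4359]
1 (0.4195, -0.012, 0.0) [-0.2049  0.4229 -0.7973  0.3506  0.      1.4359]
1 (0.4205, 0.28, 0) [ 0.4412  0.5291 -0.5782  0.4635  0.      2.082 ]
1 (0.562, 0.289, 0.176) [ 0.3582  0.5153 -0.045   1.0105  0.      1.999 ]
1 (0.562, 0.289, 0.05) [ 0.3582  0.637  -0.1858  0.748   0.      1.999 ]
1 (0.548, 0.103, 0.05) [ 0.0534  0.5247 -0.4006  0.6455  0.      1.6942]
-1 (0.4195, -0.012, 0.128) [-0.2049  0.1984 -0.6646  0.7078  0.     -1.7057]
-1 (0.4195, -0.012, 0.0) [-0.2049  0.4229 -0.7973  0.3506  0.     -1.7057]
-1 (0.4205, 0.28, 0) [ 0.4412  0.5291 -0.5782  0.4635  0.     -1.0595]
-1 (0.562, 0.289, 0.176) [ 0.3582  0.5153 -0.045   1.0105  0.     -1.1426]
-1 (0.562, 0.289, 0.05) [ 0.3582  0.637  -0.1858  0.748   0.     -1.1426]
-1 (0.548, 0.103, 0.05) [ 0.0534  0.5247 -0.4006  0.6455  0.     -1.4474]
```

s=1 works everywhere. I'll survey all four targets with the wrist camera from the same relative pose.

```bash
python3 - <<'E'
from h import *
q=ori()
for tag,p in [("wB",(.4195,-.012,.138)),("wR",(.548,.103,.186)),("wL",(.562,.289,.186)),("wA",(.4205,.28,.138))]:
    bot.move_pose(p,q); im,pose=snap(tag)
    t="cap1" if tag in("wA","wB") else "neck1"; z=.028 if t=="cap1" else .076
    print(tag,bot.read_clock(),np.round(pose[0],4),proj("wrist",[p[0],p[1],z],pose))
    print([(d["bbox"],round(d["confidence"],2)) for d in bot.search_frame("wrist",t)])
r=[cv2.imread(f"pics/{t}.png") for t in("wB","wA","wR","wL")]
m=np.vstack([np.hstack(r[:2]),np.hstack(r[2:])]); cv2.imwrite("pics/mos.png",cv2.resize(m,(800,500)))
E
```

```text
wB 2.7583 [ 0.42   -0.0127  0.1382] [[319.46884542 199.19544274]]
[([291.3, 176.6, 53.1, 52.0], 0.58)]
wR 3.6083 [0.5468 0.1023 0.1852] [[322.09496361 199.35872978]]
[([309.9, 185.5, 28.8, 30.5], 0.75), ([469.2, 80.3, 127.4, 59.3], 0.6)]
wL 4.4833 [0.5618 0.2876 0.1858] [[320.59293863 198.31389717]]
[([313.2, 363.7, 21.0, 8.2], 0.66), ([307.1, 180.3, 29.2, 33.9], 0.64), ([30.8, 129.6, 40.2, 29.5], 0.57)]
wA 5.2333 [0.4212 0.2793 0.1386] [[319.18942624 199.252231  ]]
[([295.2, 170.3, 49.5, 53.1], 0.92)]
```

View pics/mos.png

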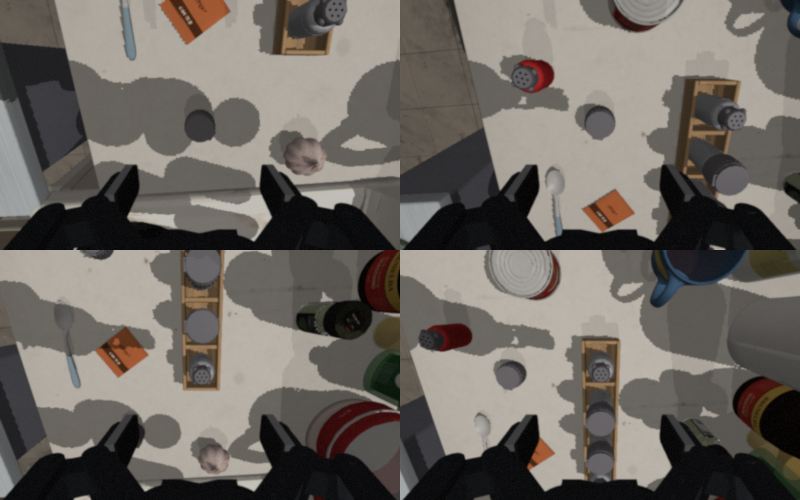

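```bash
python3 - <<'E'
import cv2,numpy as np
o=[]
for t in("wB","wA","wR","wL"):
    a=cv2.imread(f"pics/{t}.png")[160:245,275:365]
    a=cv2.resize(a,None,fx=4.4,fy=3.5*4.4/3.5,interpolation=cv2.INTER_CUBIC)
    a=cv2.convertScaleAbs(a,alpha=1.6)
    for i in range(0,90,10): cv2.putText(a,str(275+i),(int(i*4.4),8),0,.3,(0,0,255)); cv2.line(a,(int(i*4.4),10),(int(i*4.4),14),(0,0,255))
    for i in range(0,85,10): cv2.putText(a,str(160+i),(0,int(i*4.4)+4),0,.3,(0,0,255))
    o.append(a[:299])
o=[cv2.resize(x,(396,299)) for x in o]
cv2.imwrite("pics/mos2.png",np.vstack([np.hstack(o[:2]),np.hstack(o[2:])]))
E
```

```text
(no output)
```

View pics/mos2.png

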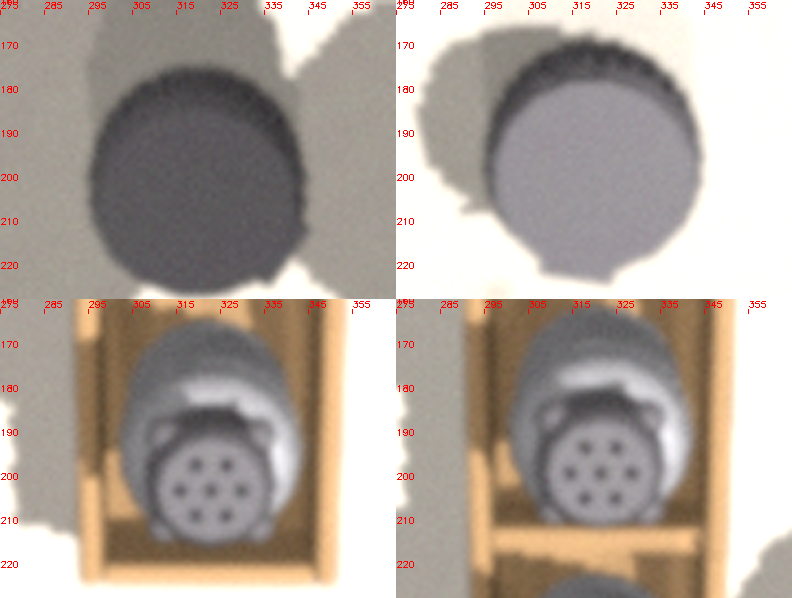

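```bash
python3 - <<'E'
from h import *
np.set_printoptions(precision=4,suppress=True)
px={"wB":(319.8,204.2,.028),"wA":(320.2,200.0,.028),"wR":(322.9,203.3,.076),"wL":(321.4,199.3,.076)}
P={}
o=[]
for t,(u,v,z) in px.items():
    d=np.load(f"pics/{t}.npz"); pose=(d["p"],d["q"])
    X=onz("wrist",(u,v),z,pose); P[t]=X; print(t,X)
    im=cv2.imread(f"pics/{t}.png"); im=cv2.resize(im[160:245,275:365],None,fx=4.4,fy=4.4,interpolation=cv2.INTER_CUBIC); im=cv2.convertScaleAbs(im,alpha=1.6)
    a=np.linspace(0,2*np.pi,90)
    for r,zz in ([(.02,.028),(.02,0)] if z<.05 else [(.012,.076),(.018,.06)]):
        pts=proj("wrist",np.stack([X[0]+r*np.cos(a),X[1]+r*np.sin(a),zz+0*a],1),pose)
        cv2.polylines(im,[np.int32((pts-[275-.5,160-.5])*4.4)],True,(0,255,0) if zz in(.028,.076) else (0,255,255),1)
    o.append(im)
o=[cv2.resize(x,(396,299)) if 0 else x[:299] for x in o]
cv2.imwrite("pics/mos3.png",np.vstack([np.hstack(o[:2]),np.hstack(o[2:])]))
print("neck dist",np.linalg.norm(P["wL"]-P["wR"]),np.arctan2(*(P["wL"]-P["wR"])[:2]))
E
```

```text
wB [ 0.4195 -0.0162  0.028 ]
wA [0.4213 0.2793 0.028 ]
wR [0.5484 0.0997 0.076 ]
wL [0.5626 0.2881 0.076 ]
neck dist 0.1889664163986702 0.07502225764809775
```

View pics/mos3.png

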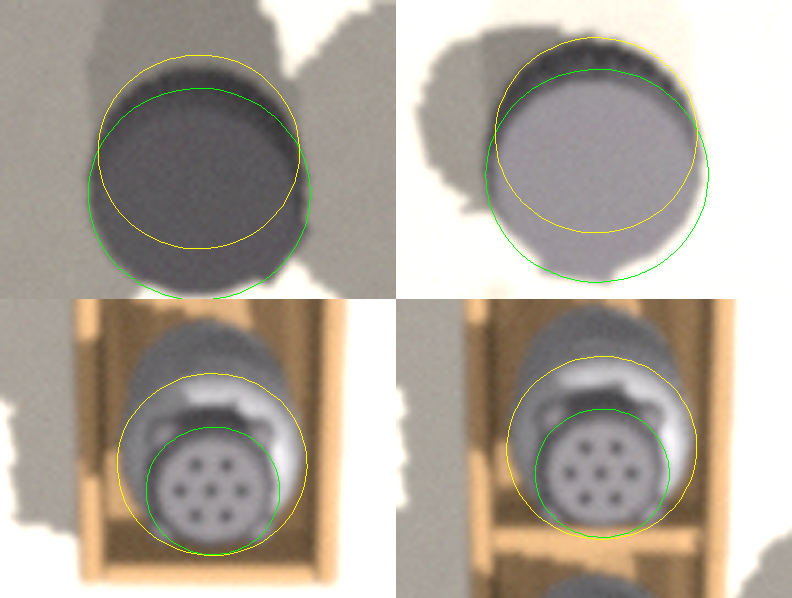

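```bash
sed -i 's/^YAW=.*/YAW=-0.075/' h.py; python3 - <<'E'
from h import *
np.set_printoptions(precision=4,suppress=True)
q=ori()
c=np.array([.4213,.2793])
bot.move_pose([*c,.10],q)
bot.move_linear([*c,.002],speed=.12)
print(bot.read_clock(),bot.read_position(),bot.read_ft_force())
bot.set_gripper(0.2,30)
print(bot.read_clock(),bot.read_position(),bot.read_gripper_width(),bot.read_ft_force())
snap("g0")
bot.set_gripper(1.0)
bot.move_linear([*c,.138],speed=.15); bot.wait(.2)
im,pose=snap("wA2"); print(bot.read_clock(),pose[0])
a=cv2.resize(im[160:245,275:365,::-1],None,fx=6,fy=6,interpolation=cv2.INTER_CUBIC); cv2.imwrite("pics/wA2c.png",cv2.convertScaleAbs(a,alpha=1.6))
E
```

```text
6.525 [0.422  0.2797 0.0028] [ 0.5276  0.9197 -0.0601]
7.0167 [0.4216 0.2795 0.0026] 0.46362406281085683 [-0.9496 -0.5075  5.9372]
8.9 [0.4207 0.279  0.1371]
```

View pics/wA2c.png

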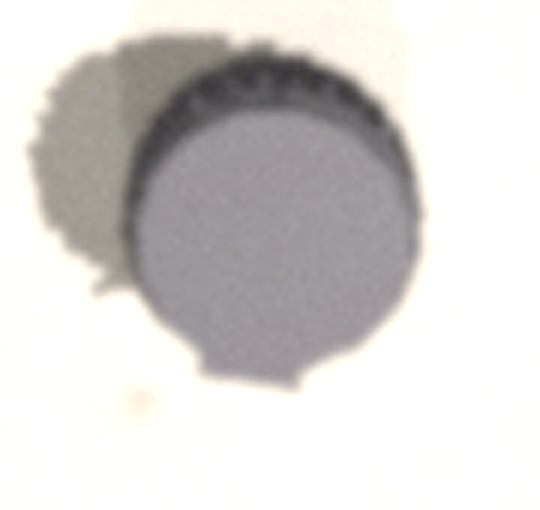

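View pics/g0.png

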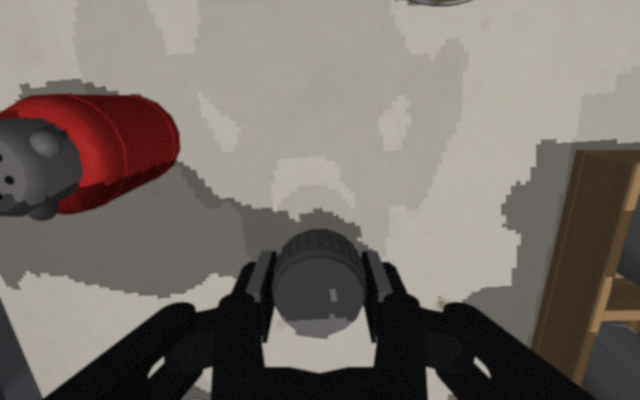

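```bash
python3 - <<'E'
from h import *
np.set_printoptions(precision=4,suppress=True)
def tool(X,pose): return q2R(pose[1]).T@(X-pose[0])
for t,uv in [("wA",(320.2,200.0)),("wA2",(321.1,199.4)),("g0",(318.5,288))]:
    d=np.load(f"pics/{t}.npz"); pose=(d["p"],d["q"])
    X=onz("wrist",uv,.028,pose); print(t,pose[0],X,tool(X,pose),R.from_matrix(q2R(pose[1])).as_rotvec())
a=cv2.imread("pics/g0.png")[215:350,240:400]; cv2.imwrite("pics/g0c.png",cv2.convertScaleAbs(cv2.resize(a,None,fx=4.4,fy=4.4,interpolation=cv2.INTER_CUBIC),alpha=2))
for i in range(5): print(bot.read_position()-np.array([.4213,.2793,.138]))
E
```

```text
wA [0.4212 0.2793 0.1386] [0.4213 0.2793 0.028 ] [-0.0001  0.1106 -0.0001] [-1.5696  0.0549 -0.0573]
wA2 [0.4207 0.279  0.1371] [0.4212 0.2798 0.028 ] [0.0006 0.1091 0.0009] [-1.5708  0.0601 -0.0577]
g0 [0.4216 0.2795 0.0026] [0.4206 0.2839 0.028 ] [-0.0013 -0.0254  0.0044] [-1.5696  0.0584 -0.0595]
[-0.0004 -0.0002 -0.0007]
[-0.0004 -0.0002 -0.0007]
[-0.0004 -0.0002 -0.0007]
[-0.0004 -0.0002 -0.0007]
[-0.0004 -0.0002 -0.0007]
```

View pics/g0c.png

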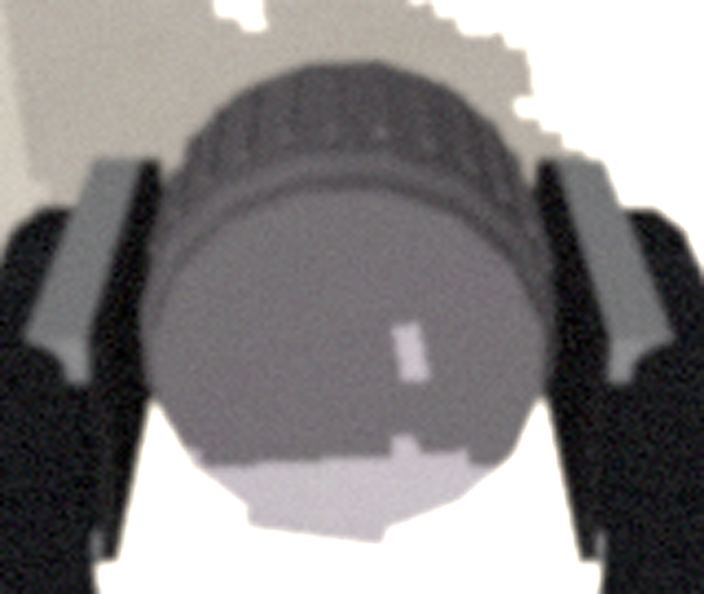

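```bash
cat >> h.py <<'E'
def goto(p,q,speed=.15,n=2):
    """linear move with correction of the standing position error"""
    p=np.array(p,float); cmd=p.copy(); bot.move_linear(cmd,speed=speed,rotation=q)
    for _ in range(n):
        bot.wait(.15); e=p-bot.read_position(); cmd=cmd+e
        bot.move_linear(cmd,speed=.05)
    bot.wait(.1)
    return cmd
E
python3 - <<'E'
from h import *
np.set_printoptions(precision=4,suppress=True)
q=ori()
c=np.array([.4215,.2796]); n=np.array([.5627,.2882])
goto([*c,.02],q,n=1); bot.move_linear([*c,.002],speed=.08)
bot.set_gripper(0.2,100)
g=bot.read_position(); print(bot.read_clock(),"grasp",g,bot.read_gripper_width(),bot.read_ft_force())
bot.move_linear([*c,.13],speed=.15)
snap("gA"); print(bot.read_gripper_width(),bot.read_ft_force())
# keep cap offset along y relative to the tool
t=np.array([n[0],n[1]+(g[1]-c[1])])
cmd=goto([*t,.13],q,speed=.2,n=2)
print(bot.read_clock(),"above",bot.read_position(),t)
cmd[2]=.13+ (cmd[2]-.13)
bot.move_linear([cmd[0],cmd[1],.09],speed=.1); bot.wait(.2)
print(bot.read_clock(),bot.read_position(),bot.read_ft_force())
s=snap("preA")
a=cv2.imread("pics/gA.png")[200:400,180:460]; b=cv2.imread("pics/preA.png")[200:400,180:460]
cv2.imwrite("pics/AB.png",cv2.resize(np.vstack([a,b]),(800,600*1) if 0 else None,fx=1.45,fy=1.45))
E
```

```text
11.2083 grasp [0.4219 0.2798 0.0028] 0.44110915817398666 [-0.778  -0.8384  5.8374]
0.4420610862622626 [-0.1234 -0.6245 -0.4227]
14.0167 above [0.5628 0.2884 0.1299] [0.5627 0.2884]
14.7667 [0.5634 0.2887 0.0909] [-0.2394  0.949  -0.2819]
```

View pics/AB.png

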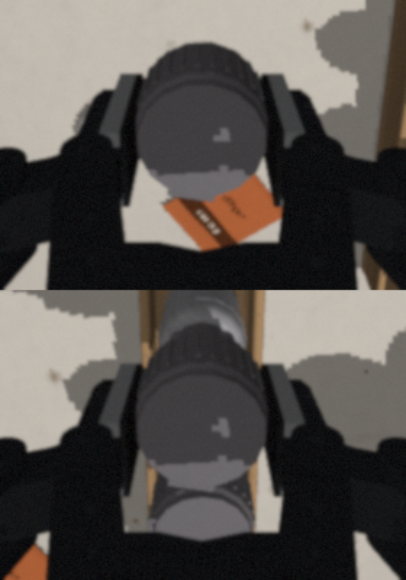

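The cap is held upright and centred above the left jar. Now I'll press it on.

```bash
cat >> h.py <<'E'
def press(t,q,tag):
    cmd=goto([t[0],t[1],.088],q,speed=.1,n=2)
    print("pre",bot.read_position()-np.array([*t,.088]))
    f0=bot.read_ft_force()
    h=bot.move_linear([cmd[0],cmd[1],.060],speed=.02,until_force=4)
    print("touch",h,bot.read_clock(),bot.read_position(),bot.read_ft_force()-f0)
    p=bot.read_position(); z=p[2]
    for i in range(40):
        z-=.0008
        bot.move_linear([cmd[0],cmd[1],z],speed=.02)
        f=bot.read_ft_force()-f0; p=bot.read_position()
        print(i,round(z,4),np.round(p,4),np.round(f,1))
        if p[2]<.0655 and f[2]>11: break
        if f[2]>30 or z<.052: break
    bot.wait(.3); print("end",bot.read_clock(),bot.read_position(),bot.read_ft_force()-f0,bot.read_gripper_width())
    return cmd,z
E
python3 - <<'E'
from h import *
np.set_printoptions(precision=4,suppress=True)
press([.5627,.2884],ori(),"A")
E
```

```text
pre [-0. -0. -0.]
touch True 16.8083 [0.5632 0.2887 0.0722] [0.9345 1.9383 3.366 ]
0 0.0714 [0.5634 0.2888 0.072 ] [0.5 1.8 5.4]
1 0.0706 [0.5633 0.2887 0.0714] [-0.1  1.3  7.8]
2 0.0698 [0.563  0.2886 0.07  ] [1.7 1.9 2.3]
3 0.069 [0.5626 0.2884 0.0685] [ 3.1  1.6 -0.4]
4 0.0682 [0.5624 0.2883 0.0677] [ 2.   2.9 -1.8]
5 0.0674 [0.5624 0.2882 0.067 ] [ 1.7  2.2 -2.4]
6 0.0666 [0.5625 0.2883 0.0662] [ 2.3  1.6 -5.7]
7 0.0658 [0.5624 0.2883 0.0653] [ 3.8  2.9 -8.4]
8 0.065 [0.5625 0.2882 0.0647] [ 3.3  1.6 -7.1]
9 0.0642 [0.5624 0.2882 0.0643] [ 1.7  1.7 -5.3]
10 0.0634 [0.5626 0.2883 0.0639] [-0.2  0.8  0.5]
11 0.0626 [0.5627 0.2883 0.0639] [-2.3 -0.8  7.5]
12 0.0618 [0.5627 0.2883 0.0638] [-4.5 -1.3 11.1]
end 20.3583 [0.5627 0.2883 0.0638] [-3.7942 -1.4189 11.5255] 0.44192424302943034
```

The force peaked at about 8 N, dropped as the cap clicked, then rose to 11.5 N at TCP z 0.0638, which matches home. Next I'll release it and fetch cap B.

```bash
python3 - <<'E'
from h import *
np.set_printoptions(precision=4,suppress=True)
q=ori()
bot.move_linear([.5627,.2884,.0642],speed=.02)
bot.set_gripper(1.0)
bot.move_linear([.5627,.2884,.20],speed=.2); snap("doneA")
c=np.array([.4197,-.0162])
bot.move_pose([*c,.138],q); bot.wait(.2)
im,pose=snap("wB2"); print(bot.read_clock(),pose[0])
a=cv2.imread("pics/wB2.png")[160:245,275:365]; cv2.imwrite("pics/wB2c.png",cv2.convertScaleAbs(cv2.resize(a,None,fx=6,fy=6,interpolation=cv2.INTER_CUBIC),alpha=2.5))
E
```

```text
23.575 [ 0.4205 -0.0157  0.1381]
```

View pics/doneA.png

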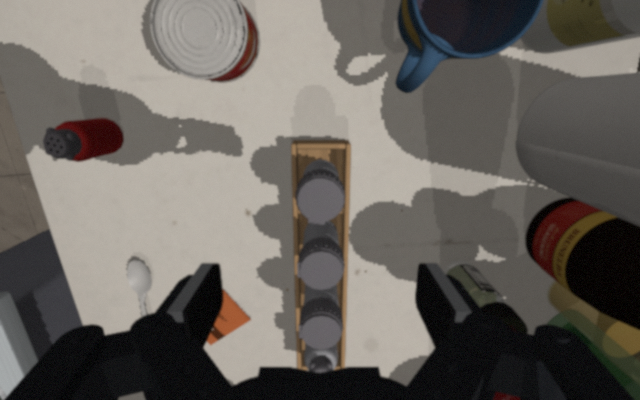

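View pics/wB2c.png

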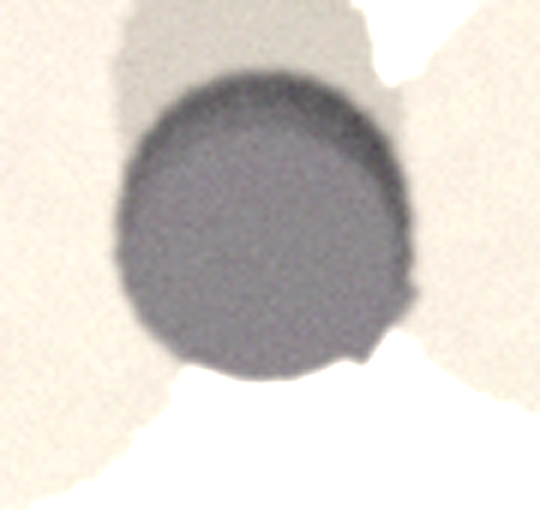

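```bash
python3 - <<'E'
from h import *
np.set_printoptions(precision=4,suppress=True)
d=np.load("pics/wB2.npz"); X=onz("wrist",(319.2,201.8),.028,(d["p"],d["q"])); print(X)
q=ori()
c=X[:2]+[.0003,0]
goto([*c,.02],q,n=1); bot.move_linear([*c,.002],speed=.08)
bot.set_gripper(0.2,100)
g=bot.read_position(); print(bot.read_clock(),"grasp",g,bot.read_gripper_width(),bot.read_ft_force())
bot.move_linear([*c,.13],speed=.15)
n=np.array([.5486,.0997])
t=np.array([n[0],n[1]+(g[1]-c[1])]); np.save("t.npy",t)
goto([*t,.13],q,speed=.2,n=1)
print(bot.read_clock(),"above",bot.read_position(),t)
bot.move_linear([*t,.09],speed=.1); snap("preB")
b=cv2.imread("pics/preB.png")[200:400,180:460]; cv2.imwrite("pics/preBc.png",cv2.resize(b,None,fx=2,fy=2))
E
```

```text
[ 0.4195 -0.017   0.028 ]
25.8917 grasp [ 0.4202 -0.0171  0.0028] 0.4375467631908174 [-2.1494  0.4392  9.7609]
28.4083 above [0.5493 0.1002 0.1301] [0.5486 0.0996]
```

View pics/preBc.png

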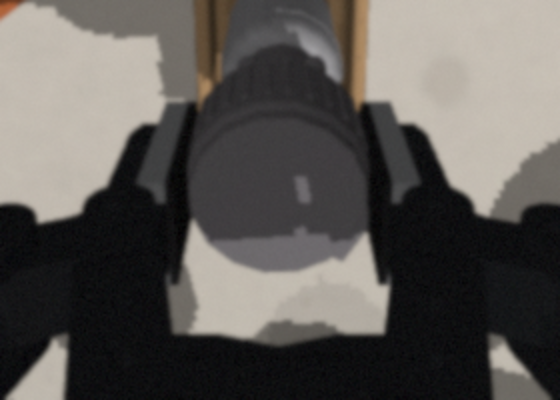

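The cap is upright in the grip and over the right jar. Pressing now.

```bash
python3 - <<'E'
from h import *
np.set_printoptions(precision=4,suppress=True)
t=np.load("t.npy")
print(press(t,ori(),"B"))
E
```

```text
pre [ 0. -0.  0.]
touch True 30.9917 [0.549  0.1    0.0724] [0.6234 1.2052 4.5765]
0 0.0716 [0.5493 0.1001 0.0721] [0.3 2.2 6.1]
1 0.0708 [0.5494 0.0999 0.0715] [1.9 1.9 7.3]
2 0.07 [0.5491 0.0999 0.0704] [1.  2.4 4.3]
3 0.0692 [0.5486 0.0998 0.0689] [2.7 4.  1.3]
4 0.0684 [0.5486 0.0998 0.0681] [ 3.3  3.8 -0.4]
5 0.0676 [0.5485 0.0997 0.0674] [ 4.1  3.  -1. ]
6 0.0668 [0.5486 0.0998 0.0666] [ 4.2  3.9 -2.7]
7 0.066 [0.5485 0.0998 0.0655] [ 4.6  4.3 -5.6]
8 0.0652 [0.5485 0.0998 0.0646] [ 4.4  4.5 -6.4]
9 0.0644 [0.5485 0.0997 0.0641] [ 4.1  5.1 -3.1]
10 0.0636 [0.5486 0.0997 0.0639] [2.  5.  2.3]
11 0.0628 [0.5486 0.0997 0.0638] [-0.4  4.   8.8]
12 0.062 [0.5486 0.0997 0.0638] [-2.2  3.4 15.9]
end 34.5417 [0.5486 0.0997 0.0638] [-2.5424  4.0492 15.5127] 0.43877107864925524
(array([0.5486, 0.0996, 0.088 ]), np.float64(0.06199923033401542))
```

```bash
python3 - <<'E'
from h import *
np.set_printoptions(precision=3,suppress=True)
bot.move_linear([.5486,.0996,.0624],speed=.02); bot.wait(.4)
for i in range(3): bot.wait(.2); print(bot.read_ft_force(),bot.read_position(),bot.read_gripper_width())
for n in("scene","top"):
    cv2.imwrite(f"pics/{n}1.png",bot.camera(n)[:,:,::-1])
a=cv2.imread("pics/scene1.png")[120:300,150:420]; b=cv2.imread("pics/top1.png")[100:280,200:470]
cv2.imwrite("pics/fin.png",cv2.resize(np.vstack([a,b]),None,fx=1.66,fy=1.66,interpolation=cv2.INTER_CUBIC))
E
```

```text
[-2.216  1.802 11.32 ] [0.549 0.1   0.064] 0.43993116229362533
[-0.611  3.307 11.042] [0.549 0.1   0.064] 0.43852139333524526
[-2.3    2.365 11.278] [0.549 0.1   0.064] 0.43803260355736623
```

View pics/fin.png

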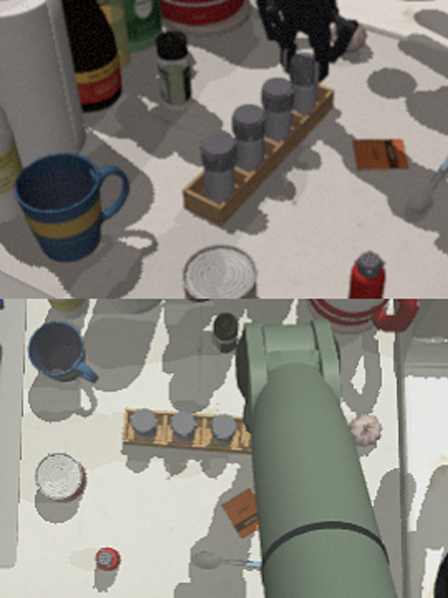

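The scene view shows all four jars capped at one height, with the mug, tin, glass jar and red look-alike where they were. The hold is steady at about 11 N, so I'm handing the job in.

```bash
python3 -c "
from cell import bot
bot.close_job(); print(bot.read_clock())"
```

```text
the job is handed in; nothing more can be done
the job is handed in; nothing more can be done
```

I pressed both loose caps onto the bare necks at the two ends of the rack, and both clicked home. I handed the job in at about 36 s with the gripper still holding the second cap down. No verdict is reported.

- **Clicks:** on each neck the force rose to about 8 N, dropped as the cap clicked over, then rose again at the home height, with the TCP at z 0.0638 both times.
- **Final hold:** the last readings were a steady 11 N or so of downward push on the right-hand cap, with the cap still gripped.
- **Pictures:** the last scene view shows all four caps level. In the last pictures the mug, bean tin, glass spice jar and red look-alike look unmoved, judged by eye only. In the top view the arm hides the right-hand jar.
- **Disagreement:** the scene and top cameras differed by about 8 to 11 mm in y, so I worked from wrist-camera measurements. Those put the two necks 189.0 mm apart, exactly as the rack spacing predicts.

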